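# Push the kit box into the dust-covered loading bay

## Task

Load the white kit box into the loading bay without picking it up: with one fingertip press down the long bar beside the lane so that the spring-closed dust flap lifts, and while holding it open push the box along the lane with the other fingertip, under the flap's lip and home towards the back stop. Then back away so that the flap springs shut behind the box. Slide the box only, never lift it, and leave the things round the bay where they are.

Things in the scene. Friction and masses are not known exactly. Their poses are not given: they have to be found in the camera images.
- bay: fixed loading bay: grey deck plate 298 x 134 x 4 mm on the table with a straight lane between two low aluminium walls. Origin: on the table, mid-lane, in the plane of the flap's lip. x: loading direction along the lane (entry, lip, back stop); y: left across it; z up. All x, y, z below are mm in this frame, flap shut; z from the table. Hinge line of the flap: along x at y = +40, z = 24
- lane_mouth (a point): deck top (z = 4), mid-lane, under the plane of the lip. The lane is free from y = -31 to +31; its walls are 4 mm thick, tops at z = 24, from x = -179 to +111, the entry end is open
- lane_stop (a point): foot of the back stop's face in mid-lane: x = +103, z = 4; the stop's top is at z = 34
- flap (a joint): dust flap on a hinge along the lane's left side: 0 shut, 0.62 rad fully open (hard stop). A spring shuts it. Pressing the bar down lifts cover and lip on the other side like a seesaw; 3 to 7 N at the middle of the bar, growing with opening. From 0.48 rad on the lip clears the box. Pushing the box against the lip does not open it
- bar_middle (a point): middle of the press bar's upper face, on the flap (x -75, y +62, z 32). Grey plate left of the lane, x -175 to +25, y +46 (z 26) to +79 (z 38), sloping up outwards when shut; it may be pressed and slid along anywhere. At 0.55 rad its face at y +65 is at z about 19, sloping 0.2 rad down outwards: a second fingertip at that height over the lane is below the box's top
- lip_foot (a point): middle of the lower edge of the flap's lip, a grey plate 4 mm thick hanging across the right side of the lane only: y -30 to -16, lower edge z = 10 when shut, so it blocks the box. Its tongue (y -36 to -24, top z 43) runs back to the cover. Open, lip and tongue stay right of y = -1, and nothing hangs over the lane left of that before x = +28: a fingertip at y about +15 can push past the lip
- window (a point): middle of the flap's cover, a clear window in a grey frame over the lane from x = +28 to +103, 40 to 44 mm above the table when shut. With the flap at 0.55 rad its right edge, tongue and lip rise to about 82 mm
- kit_box: plain white slip-lid cardboard box, 57 x 89 x 31 mm, about 0.11 kg, lying in the lane's entry before the lip with its length along the lane. Origin: centre of its underside; its y axis is its long axis (along the lane, either way), x its width, z up. It is loaded when its trailing end has passed the lip: its centre is then 47 mm (just past) to 58 mm (against the back stop) beyond the lip plane
- vial_0: bystander: white sample vial 22 mm wide, 57 mm tall, standing right of the bay. Origin: centre of its underside
- tube_fitting: bystander: black tube fitting 21 x 57 x 22 mm lying right of the bay. Origin: centre of its underside
- tape_pale: bystander: roll of tape 55 mm wide, 19 mm high, lying left of the bay. Origin: centre of its underside
- slide_case: bystander: clear slide case 64 x 92 x 28 mm, on the left. Origin: centre of its underside
- cap_blue: bystander: screw cap 51 mm wide, 27 mm high, on the right. Origin: centre of its underside
- blue_slide_box: bystander: dark blue slide carton 62 x 86 x 24 mm, far left. Origin: centre of its underside
- plug_block: bystander: cream plug block 40 x 81 x 30 mm, far right. Origin: centre of its underside
Mind the look-alikes: they are no part of the job. What is shaped like the kit_box but red is not meant.

How it is judged:
On the way, in this order (a step that is already met when the one before it is completed fails the run):
1. the flap is pressed open while the box is still before the lip (value of joint flap above 0.4 rad and x of kit_box in the frame of bay below -0.04 m), for 0.1 s.
2. the box is pushed past the lip while the flap is held open (value of joint flap above 0.4 rad and x of kit_box in the frame of bay above 0.0455 m), for 0.1 s.
At the end, for the whole second after the job is handed in: the kit box lies flat in the bay with its trailing end past the lip (centre 45.5 to 65 mm beyond the lip plane, within 10 mm of the lane's middle, underside under 8 mm above the table), at rest, and the flap is shut behind it (under 0.05 rad) (value of joint flap below 0.05 rad and x of kit_box in the frame of bay between 0.0455 and 0.065 m and y of kit_box in the frame of bay between -0.01 and 0.01 m and z of kit_box in the frame of bay below 0.008 m and angle between kit_box's own z axis and vertical below 0.1 rad and linear speed of kit_box below 0.01 m/s); the robot touches nothing.
It fails at once if the box is lifted or tipped (underside more than 8 mm off the deck, or tilted over 0.25 rad) (z of kit_box in the frame of bay above 0.012 m or angle between kit_box's own z axis and vertical above 0.25 rad).
It fails at once if a bystander is moved more than 20 mm (distance of any of vial_0, tube_fitting, tape_pale, slide_case, cap_blue, blue_slide_box, plug_block from where it was at the start of the episode above 0.02 m).
It also fails if it takes over 38 s, if anything falls off the work surface, if the arm or the gripper's body presses on something with over 40 N, if the wrist force passes 120 N, or if a joint passes its speed limit or range.

## Robot

A 7-joint arm with a two-finger parallel gripper is mounted at the origin on a cart in front of the work surface, level with it; the furniture and walls round the work are solid. World frame = base frame: x ahead of the robot, y to its left, z up, the work surface at z = 0. Lengths are in m, angles in rad, forces in N, time in s.
With the tool pointing down it reaches from about 0.4 to 0.875 m from the base axis. Payload 19.3 kg.
Tool frame: the origin (TCP) lies on the centre line of the jaws, within the pads' length; the fingertips stand 11 mm ahead of it and the grasp point (between the pads) lies 8 mm behind it; z points along the fingers, y is the line along which they close (so a half turn about z gives the same grasp; the last joint's range is limited). The gripper opens to 85 mm and grips with 20 to 120 N. Pads are 22 mm wide; open, the fingers measure 114 mm over their backs; the gripper's body (76 mm by 85 mm) begins 54 mm behind the grasp point. The pads swing forward as they close: fully open they stand 13 mm farther back than shut.
Start: joints at [-1.238, 0.521, -0.036, 1.599, 0.021, 1.021, -0.113], TCP at [0.245, 0.575, 0.242] pointing down, gripper open.
Joint ranges: [-2.91, 2.91], [-0.3, 2.13], [-1.5, 1.42], [0.17, 2.43], [-1.26, 4.41], [0.16, 1.93], [-2.52, 2.52]. Speed limits (rad/s): [1.89, 1.89, 2.39, 2.39, 3.01, 3.01, 3.01].

## Interface

Orientations are given as [roll, pitch, yaw] about the fixed x, y, z axes, in that order (R = Rz(yaw) Ry(pitch) Rx(roll)).
In Python, from station import bot gives the robot as it stands.
- The arm moves only by the shell command python3 -m creep 'ROWS' [OPENING] [FORCE]. ROWS is JSON, a list that holds one entry, the list of rows, each a list of 6 numbers: the shift along the tool's x, y, z in m, then the turn, a rotation vector about the tool's x, y, z in degrees. In form: [[[dx, dy, dz, ax, ay, az], ...]]. A call has 1 to 12 rows; each row shifts and turns the commanded pose from where the row before left it, along the tool's axes as they then stand; what a row does not reach is not made up. A row lasts 1/12 s, in which the tool goes at most 41.7 mm and 7.16 degrees, less where a joint would pass 70% of its speed; a pose out of reach is approached as far as the arm can. A call is refused whole if a number of a shift passes 0.0417 or a number of a turn 7.16, either way. A call with a gripper value outside its range is refused whole. OPENING is the finger opening in m, from 0 to 0.0854, set as the call begins (- or left out, the last holds). The fingers move at their own pace and stop on an object; FORCE is the grip in N (left out, the last holds). Time passes only in rows, so rows that do not move let the fingers close. It gives the time, the measured TCP pose, the force, the opening and the grip force at its end, in the units of the state.
- bot.get_obs(): the state, without advancing time (a new reading comes with each control period).
- bot.grab_frame(name): name is "side" or "top"; returns (picture, depth): 480x640x3 uint8, red, green, blue; 480x640 float32, m along the optical axis (not along the pixel's ray), 0 where there is no reading.
- bot.get_calibration(name): a dict with "mtx" (3x3 intrinsics, pixels), "k1" (the pictures are not rectified: a ray, as slopes to the right and down, at radius r is drawn at 1 + k1 r^2 times it, then the intrinsics apply), "view" (4x4, takes a point from world to camera coordinates). Camera axes: x right, y down, z forward; pixel columns grow to the right and rows downward; lengths in m; the calibration is good to about 2 mm. A picture is of the moment at which its call begins. get_calibration takes no time and is no camera call.
- bot.sign_off(): hands the job in; it is judged then, once.
The state is a dict: "time_s": time; "qpos": joint angles; "joint_velocities": joint speeds; "tau": joint torques, N m; "eef_pos": TCP position; "tcp_rot": TCP orientation; "contact_force": force on the tool from outside, world axes, zero at the start; "ft_torque": the same for the moment, N m; "opening": finger opening in m; "grip_force": force on a finger pad.
Only numpy, scipy, OpenCV 4.12 (cv2) and the standard library are available. Lean on these libraries where they do the work, as an engineer would, in place of code of your own. Each camera call takes 0.05 s, during which the arm holds its last target. There are 200 camera calls.

## Working session

There is one attempt and no reset: what is moved stays moved. The work goes in short steps, Python scripts to look and compute and a shell command to move; the robot and the scene stay as the last step left them, time stands still between calls to the robot, and variables do not carry over. Pictures are saved under pics/ and viewed, at most 10 in all, crops included, and the job is handed in when it is done.

```bash
ls; mkdir -p pics
python3 - <<'E'
from station import bot
import cv2,numpy as np
for n in("top","side"):
    p,d=bot.grab_frame(n); np.savez(f"pics/{n}0.npz",p=p,d=d); cv2.imwrite(f"pics/{n}0.png",p[:,:,::-1])
    c=bot.get_calibration(n); print(n,np.round(c["mtx"],1).tolist(),c["k1"],np.round(c["view"],3).tolist())
print(bot.get_obs())
E
```

```text
pics
top [[495.0, 0.0, 307.6], [0.0, 495.0, 242.0], [0.0, 0.0, 1.0]] 0.04330873680084525 [[-0.005, -1.0, -0.01, -0.062], [-0.981, 0.007, -0.194, 0.58], [0.194, 0.009, -0.981, 1.161], [0.0, 0.0, 0.0, 1.0]]
side [[487.5, 0.0, 323.7], [0.0, 487.5, 236.1], [0.0, 0.0, 1.0]] -0.1352559577487573 [[-0.924, -0.382, 0.002, 0.494], [-0.211, 0.508, -0.835, 0.224], [0.318, -0.772, -0.55, 1.361], [0.0, 0.0, 0.0, 1.0]]
{'time_s': 0.1, 'qpos': array([-1.23822286,  0.52195361, -0.03632632,  1.59992184,  0.02114655,
        1.02111718, -0.11284134]), 'joint_velocities': array([-0.00013846, -0.00243191, -0.00051976, -0.00232763,  0.00043251,
       -0.00154876, -0.0009363 ]), 'tau': array([ 3.00362182e-03, -9.28483486e+01,  1.98366769e+00, -3.70524359e+01,
        1.81101967e-02,  5.49240576e-03, -2.92772006e-05]), 'eef_pos': array([0.24488799, 0.57471682, 0.24179422]), 'tcp_rot': array([-3.14057502e+00,  2.62798091e-05,  2.73873745e+00]), 'contact_force': array([ 0.05811593, -0.31800773, -0.04100859]), 'ft_torque': array([-0.00468241, -0.01155328, -0.00514358]), 'grip_force': 0.0, 'opening': 0.08541145379595588}
```

View pics/top0.png

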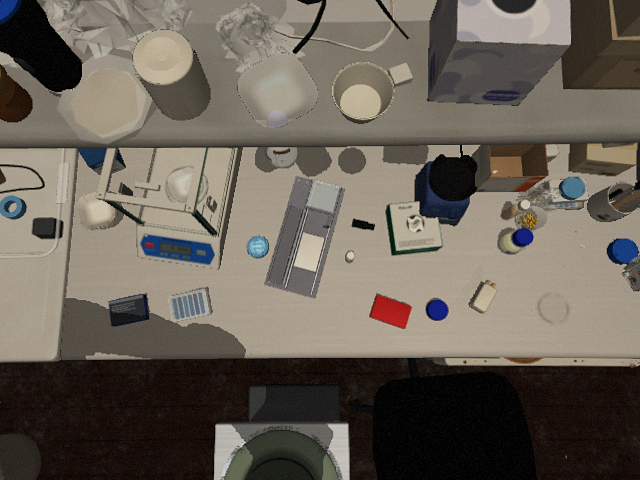

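View pics/side0.png

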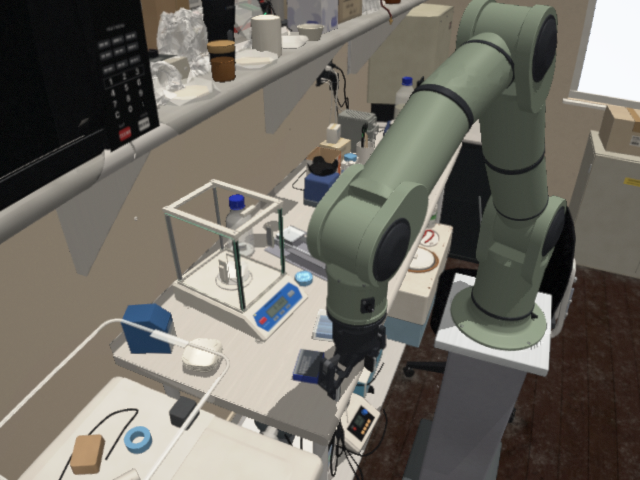

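The top view shows the bay from its entry at about (290,290) to the window at about (325,190). The white box is at (308,251) and the press bar is on the left. The arm is out of this view, to the left. I'll zoom in on the bay next.

```bash
cat > h.py <<'E'
import numpy as np,cv2
from station import bot
def ray(n,px):
    c=bot.get_calibration(n);K=np.array(c["mtx"]);V=np.array(c["view"])
    k=np.array([c["k1"],0,0,0,0],float)
    s=cv2.undistortPoints(np.array(px,float).reshape(-1,1,2),K,k)[:,0]
    d=np.c_[s,np.ones(len(s))]@V[:3,:3]; o=-V[:3,:3].T@V[:3,3]
    return o,d
def onplane(n,px,z):
    o,d=ray(n,px); return o+d*((z-o[2])/d[:,2])[:,None]
def proj(n,P):
    c=bot.get_calibration(n);V=np.array(c["view"])
    return cv2.projectPoints(np.array(P,float).reshape(-1,3),cv2.Rodrigues(V[:3,:3])[0],V[:3,3],np.array(c["mtx"]),np.array([c["k1"],0,0,0,0.]))[0][:,0]
E
python3 - <<'E'
from h import *
f=np.load("pics/top0.npz");p=f["p"]
x0,y0=250,170
cv2.imwrite("pics/crop.png",cv2.resize(p[y0:y0+135,x0:x0+110],None,fx=4.4,fy=4.4,interpolation=cv2.INTER_CUBIC)[:,:,::-1])
# white box
m=(p.min(2)>185).astype(np.uint8); m[:, :285]=0;m[:,330:]=0;m[:225]=0;m[:280+0]=m[:280]
n,l,s,c=cv2.connectedComponentsWithStats(m)
for i in range(1,n):
    if s[i,4]>30:
        q=np.argwhere(l==i)[:,::-1].astype(np.float32); r=cv2.minAreaRect(onplane("top",q,.035)[:,:2].astype(np.float32)); print(s[i],c[i],r)
d=f["d"]
print(d[250,300:318:6],d[240,280:296:5])
E
```

```text
[1.2344624 1.2338849 1.2419024] [1.2376024 1.2477148 1.2492727 1.2512399]
```

View pics/crop.png

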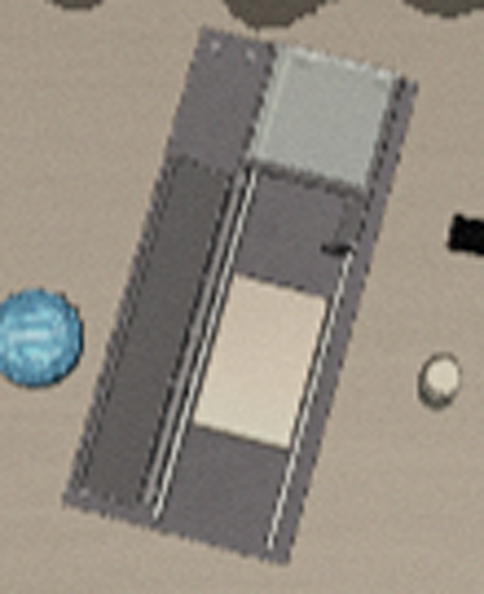

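The crop shows the deck corners at crop (65,505), (290,562), (418,82) and (203,28). The box spans (240,275) to (290,447), the dark lip foot is at (338,248), and the window is at the far end. The vial and fitting stand to the right, and the tape roll is to the left.

Run:
```python
from h import *
f=np.load("pics/top0.npz");p=f["p"].astype(int);d=f["d"]
cr=lambda a:np.array(a,float)/4.4+[250,170]-0.4
P=onplane("top",cr([(65,505),(290,562),(418,82),(203,28)]),.004);print("deck",P.round(4).tolist())
e=np.diff(np.r_[P,P[:1]],axis=0)[:,:2];print(np.hypot(*e.T).round(4),np.degrees(np.arctan2(e[:,1],e[:,0])).round(2))
sub=p[225:280,285:335];m=((sub[:,:,0]>180)&(sub[:,:,0]-sub[:,:,2]>5)).astype(np.uint8)
m=cv2.morphologyEx(m,cv2.MORPH_OPEN,np.ones((3,3),np.uint8))
n,l,s,c=cv2.connectedComponentsWithStats(m);i=1+s[1:,4].argmax();print(s[i],p[250,308])
ct=max(cv2.findContours((l==i).astype(np.uint8),cv2.RETR_EXTERNAL,cv2.CHAIN_APPROX_NONE)[0],key=len)[:,0]+[285,225]
r=cv2.minAreaRect(onplane("top",ct,.035)[:,:2].astype(np.float32));print("box",r)
print("lip",onplane("top",cr([(322,250),(352,250)]),.03).round(4))
print("walls",onplane("top",cr([(155,518),(255,172),(271,547),(352,245)]),.024).round(4).tolist())
V=np.array(bot.get_calibration("top")["view"]);print(np.linalg.norm(V[:3,:3].T@V[:3,:3]-np.eye(3)))
for u,v in[(308,251),(280,270),(300,286)]:
    o,q=ray("top",[(u,v)]);print((o+q[0]*d[v,u]).round(4))
```

```text
deck [[0.4817, 0.0444, 0.004], [0.4483, -0.0845, 0.004], [0.733, -0.163, 0.004], [0.7677, -0.0349, 0.004]]
[0.1332 0.2953 0.1327 0.2968] [-104.52  -15.42   74.83  164.5 ]
[ 10   9  29  37 743] [207 194 175]
box ((0.5595820546150208, -0.06846635043621063), (0.054730452597141266, 0.08606167137622833), 74.20710754394531)
lip [[ 0.6248 -0.1042  0.03  ]
 [ 0.6247 -0.1214  0.03  ]]
walls [[0.4718, -0.0084, 0.024], [0.673, -0.0658, 0.024], [0.4551, -0.0738, 0.024], [0.629, -0.1217, 0.024]]
4.598288765136061e-16
[ 0.5609 -0.0665  0.0357]
[0.5141 0.0033 0.032 ]
[ 0.4772 -0.0456  0.0024]
```

```bash
python3 -m creep '[[[-0.0233,-0.0219,0,0,0,0],[-0.0233,-0.0219,0,0,0,0],[-0.0233,-0.0219,0,0,0,0],[-0.0233,-0.0219,0,0,0,0],[-0.0233,-0.0219,0,0,0,0],[-0.0233,-0.0219,0,0,0,0],[-0.0233,-0.0219,0,0,0,0],[-0.0233,-0.0219,0,0,0,0],[-0.0233,-0.0219,0,0,0,0],[-0.0233,-0.0219,0,0,0,0],[0,0,0,0,0,0]]]' 0.045 20
```

```text
time_s: 1.02
eef_pos: [0.3756, 0.2768, 0.2423]
tcp_rot: [-3.14, 0.001, 2.733]
contact_force: [0.6, -0.2, -0.0]
opening: 0.0447
grip_force: 0.0
```

Run:
```python
from h import *
f=np.load("pics/top0.npz");p=f["p"]
# refine bay origin check: reproject model points
u=np.array([np.cos(np.radians(-15.45)),np.sin(np.radians(-15.45))]);v=np.array([-u[1],u[0]]);O=.636*u+.0835*v
print(O)
def B(x,y,z): return np.r_[O+x/1e3*u+y/1e3*v,z/1e3]
pts=[B(28,40,44),B(28,-36,44),B(103,-36,44),B(-175,46,26),B(-175,79,38),B(25,79,38),B(-179,33,24),B(-179,-33,24),B(0,-30,43),B(0,-16,10)]
print(((proj("top",pts)-[250,170]+.4)*4.4).round(0).tolist())
```

```text
[ 0.63526123 -0.08894613]
[[241.0, 163.0], [369.0, 197.0], [402.0, 75.0], [136.0, 505.0], [78.0, 488.0], [174.0, 154.0], [157.0, 518.0], [270.0, 549.0], [346.0, 240.0], [322.0, 247.0]]
```

```bash
python3 -m creep '[[[-0.0255,-0.0237,0,0,0,0],[-0.0255,-0.0237,0,0,0,0],[-0.0255,-0.0237,0,0,0,0],[-0.0255,-0.0237,0,0,0,0],[-0.0255,-0.0237,0,0,0,0],[-0.0255,-0.0237,0,0,0,0],[-0.0255,-0.0237,0,0,0,0],[-0.0255,-0.0237,0,0,0,0],[-0.0255,-0.0237,0,0,0,0],[0,0,0,0,0,-3.98],[0,0,0,0,0,-3.98],[0,0,0,0,0,0]]]'
cat > st.py <<'E'
from h import *
a=np.radians(-15.45);u=np.array([np.cos(a),np.sin(a)]);v=np.array([-u[1],u[0]]);O=.636*u+.0835*v
def st():
    o=bot.get_obs();r=o["eef_pos"][:2]-O
    print("t",o["time_s"],"bay mm",(r@u*1e3).round(1),(r@v*1e3).round(1),"z",(o["eef_pos"][2]*1e3).round(1),"yaw",np.degrees(o["tcp_rot"]).round(2),"F bay",np.round([o["contact_force"][:2]@u,o["contact_force"][:2]@v,o["contact_force"][2]],1),o["opening"],o["qpos"].round(2))
if __name__=="__main__": st()
E
python3 st.py
```

```text
time_s: 2.02
eef_pos: [0.5009, -0.0045, 0.242]
tcp_rot: [-3.141, -0.001, 2.88]
contact_force: [0.1, 0.7, 0.5]
opening: 0.0448
grip_force: 0.0
t 2.0167 bay mm -152.0 45.6 z 242.0 yaw [-1.7999e+02 -4.0000e-02  1.6502e+02] F bay [-0.1  0.8  0.5] 0.0448243927678069 [-0.23  0.33  0.16  1.93 -0.06  0.89  1.26]
```

```bash
python3 -m creep '[[[0,-0.0055,0.0200,0,0,0.47],[0,0,0.03,0,0,0],[0,0,0.03,0,0,0],[0,0,0.03,0,0,0],[0,0,0.03,0,0,0],[0,0,0.03,0,0,0],[0,0,0.01,0,0,0],[0,0,0,0,0,0],[0,0,0,0,0,0]]]'
python3 - <<'E'
from st import *
st(); p,d=bot.grab_frame("top"); cv2.imwrite("pics/t1.png",cv2.resize(p[160:310,240:360],None,fx=4.4,fy=4,interpolation=cv2.INTER_CUBIC)[:,:,::-1])
p,d=bot.grab_frame("side"); q=proj("side",[np.r_[bot.get_obs()["eef_pos"]]])[0];print(q);x,y=int(q[0]),int(q[1]); x=min(max(x,100),540);cv2.imwrite("pics/s1.png",cv2.resize(p[y-75:y+75,x-100:x+100],None,fx=4,fy=4,interpolation=cv2.INTER_CUBIC)[:,:,::-1])
E
```

```text
time_s: 2.77
eef_pos: [0.4997, -0.0093, 0.0629]
tcp_rot: [-3.141, -0.0, 2.869]
contact_force: [0.3, -0.0, 0.5]
opening: 0.0454
grip_force: 0.0
t 2.7667 bay mm -151.9 40.7 z 62.9 yaw [-1.7999e+02 -2.0000e-02  1.6436e+02] F bay [0.3 0.1 0.5] 0.04538330192803604 [-0.17  0.62  0.1   2.06 -0.13  0.47  1.32]
[335.10114559 255.86583973]
```

View pics/s1.png

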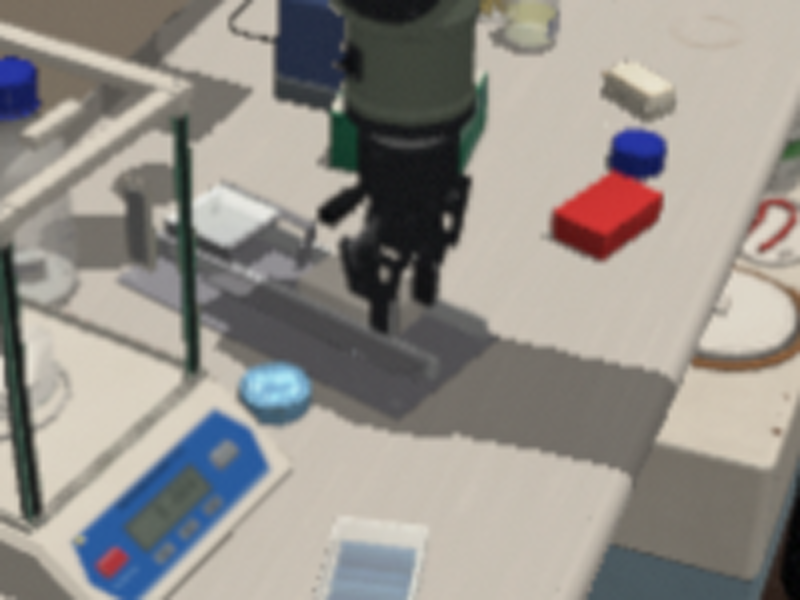

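The side view shows both fingertips over the bay entry, at about (380,320) and (425,295) in the crop, with the box ahead of them. The finger linkages bulge outwards, so I'll measure that outline from depth before bringing it near the raised lip.

Run:
```python
from st import *
e=bot.get_obs()["eef_pos"]
for n in("side","top"):
    p,d=bot.grab_frame(n)
    vv,uu=np.nonzero((d>0)); o,r=ray(n,np.c_[uu,vv]); P=o+r*d[vv,uu][:,None]
    c=P-e; b=np.c_[c[:,:2]@u,c[:,:2]@v,c[:,2]]*1e3
    k=(abs(b[:,0])<60)&(abs(b[:,1])<90)&(b[:,2]>-14)&(b[:,2]<130)&(p[vv,uu].max(1)<90); b=b[k]
    print(n,len(b))
    for z in range(-15,130,10):
        s=b[(b[:,2]>=z)&(b[:,2]<z+10)]
        if len(s)>2: print(z,len(s),"x",np.percentile(s[:,0],[3,97]).round(),"y",np.percentile(s[:,1],[3,50,97]).round(), "ymin pt",s[s[:,1].argmin()].round())
```

```text
side 733
-15 12 x [-12.   4.] y [-26. -23.  29.] ymin pt [  4. -26. -10.]
-5 37 x [-14.   5.] y [-24.  28.  38.] ymin pt [  1. -26.   3.]
5 32 x [-12.   5.] y [-24.  26.  38.] ymin pt [ -9. -28.   6.]
15 34 x [-14.   6.] y [-27. -21.  38.] ymin pt [ -8. -29.  24.]
25 33 x [-15.   6.] y [-30. -22.  40.] ymin pt [ -4. -50.  30.]
35 55 x [-16.   7.] y [-50.  35.  56.] ymin pt [-12. -54.  43.]
45 47 x [-18.   7.] y [-50.  30.  59.] ymin pt [-14. -56.  53.]
55 71 x [-20.   7.] y [-54.  22.  62.] ymin pt [-13. -58.  63.]
65 73 x [-21.   5.] y [-60.  21.  66.] ymin pt [-13. -62.  75.]
75 81 x [-22.   4.] y [-55.  21.  68.] ymin pt [ -9. -62.  84.]
85 94 x [-21.   3.] y [-60.  28.  68.] ymin pt [ -6. -66.  88.]
95 37 x [-16.   4.] y [11. 35. 46.] ymin pt [-15.  -1.  96.]
105 26 x [-35.   5.] y [10. 35. 39.] ymin pt [-35.   2. 112.]
115 68 x [-39.  13.] y [-9. 29. 40.] ymin pt [-32. -22. 120.]
125 33 x [-40.  12.] y [-18.  31.  39.] ymin pt [-34. -18. 129.]
top 77
75 7 x [-14.   9.] y [-66. -54. -53.] ymin pt [-13. -66.  83.]
85 63 x [-13.  10.] y [-67. -61. -55.] ymin pt [-11. -68.  91.]
95 4 x [-9.  0.] y [-65. -59. -53.] ymin pt [-10. -65.  96.]
```

View pics/t1.png

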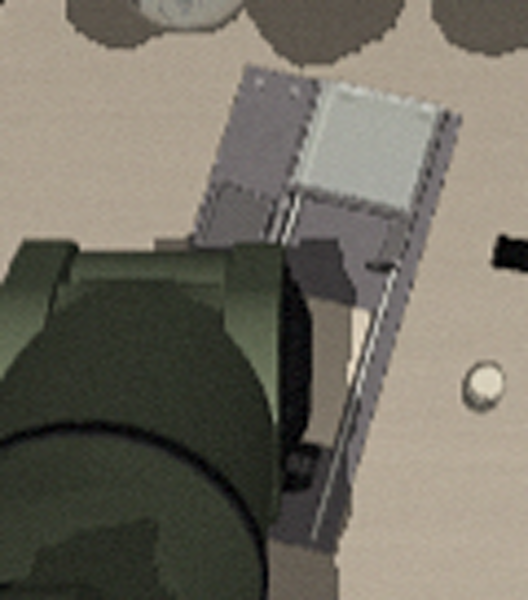

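The top view shows the wrist over the entry and the tip's knuckle at the right finger. The knuckles bulge about 50–66 mm sideways at heights of 35–95 mm above the TCP, so an upright tool would hit the raised tongue at the end of the push. I'll lean the tool back about 21° before the lip. Now I'll press the bar.

```bash
python3 -m creep '[[[0,0,0.005,0,0,-0.2],[0,0,0.005,0,0,0],[0,0,0.005,0,0,0],[0,0,0.005,0,0,0],[0,0,0.004,0,0,0],[0,0,0.004,0,0,0],[0,0,0,0,0,0],[0,0,0,0,0,0]]]'; python3 st.py
```

```text
time_s: 3.63
eef_pos: [0.4996, -0.0092, 0.0341]
tcp_rot: [3.142, -0.0, 2.873]
contact_force: [0.4, 2.0, 4.7]
opening: 0.045
grip_force: 2.0
t 3.6333 bay mm -152.0 40.7 z 34.1 yaw [ 1.8000e+02 -1.0000e-02  1.6462e+02] F bay [-0.2  2.1  4.7] 0.045025955683730835 [-0.16  0.67  0.08  2.07 -0.13  0.41  1.33]
```

```bash
python3 -m creep '[[[0,0,0.002,0,0,0],[0,0,0.002,0,0,0],[0,0,0,0,0,0]]]'
cat >> st.py <<'E'
def flap():
    p,d=bot.grab_frame("top"); vv,uu=np.nonzero(d>0); o,r=ray("top",np.c_[uu,vv]); P=o+r*d[vv,uu][:,None]
    x=(P[:,:2]-O)@u*1e3;y=(P[:,:2]-O)@v*1e3;z=P[:,2]*1e3
    for a,b in((30,100),(2,26)):
        k=(x>a)&(x<b)&(y>-45)&(y<38)&(z>36)&(z<110); print("flap",a,k.sum(), "max z",np.percentile(z[k],97).round(1) if k.sum() else 0, "slope atan",np.arctan(np.polyfit(y[k],z[k],1)).round(3)[0] if k.sum()>5 else 0)
    return p
def box(p):
    m=((p[:,:,0]>150)&(p[:,:,0].astype(int)-p[:,:,2]>5)).astype(np.uint8)
    vv,uu=np.nonzero(m); P=onplane("top",np.c_[uu,vv],.035); x=(P[:,:2]-O)@u*1e3;y=(P[:,:2]-O)@v*1e3
    k=(x>-140)&(x<100)&(abs(y)<30); 
    if k.sum(): print("box px",k.sum(),"x",np.percentile(x[k],[1,99]).round(1),"y",np.percentile(y[k],[1,99]).round(1))
E
python3 - <<'E'
from st import *
st();p=flap();box(p)
E
```

```text
time_s: 3.88
eef_pos: [0.4996, -0.0093, 0.0303]
tcp_rot: [3.142, 0.0, 2.873]
contact_force: [0.7, 2.7, 5.2]
opening: 0.0452
grip_force: 2.8
t 3.8833 bay mm -151.9 40.6 z 30.3 yaw [1.8000e+02 1.0000e-02 1.6461e+02] F bay [-0.   2.7  5.2] 0.04524192398995977 [-0.16  0.68  0.08  2.07 -0.13  0.4   1.33]
flap 30 627 max z 73.4 slope atan -0.437
flap 2 47 max z 73.7 slope atan -0.406
box px 383 x [-72.3  97.7] y [-27.6  29.4]
```

```bash
python3 -m creep '[[[0,0,0.0015,0,0,0],[0,0,0.0015,0,0,0],[0,0,0,0,0,0]]]'
python3 - <<'E'
from st import *
st();p=flap()
E
```

```text
time_s: 4.18
eef_pos: [0.4996, -0.0096, 0.0274]
tcp_rot: [-3.141, 0.0, 2.873]
contact_force: [-0.5, 0.2, 6.9]
opening: 0.045
grip_force: 3.1
t 4.1833 bay mm -151.9 40.4 z 27.4 yaw [-1.7999e+02  1.0000e-02  1.6460e+02] F bay [-0.5  0.   6.9] 0.04498000517517056 [-0.16  0.68  0.08  2.07 -0.13  0.39  1.33]
flap 30 563 max z 81.6 slope atan -0.57
flap 2 43 max z 81.7 slope atan -0.552
```

```bash
python3 -m creep '[[[-0.008,0,0,0,0,0],[-0.008,0,0,0,0,0],[-0.008,0,0,0,0,0],[-0.008,0,0,0,0,0],[-0.008,0,0,0,0,0],[-0.008,0,0,0,0,0],[0,0,0,0,0,0]]]'
python3 - <<'E'
from st import *
st();p=flap()
E
```

```text
time_s: 4.82
eef_pos: [0.5466, -0.0224, 0.0275]
tcp_rot: [-3.142, -0.0, 2.873]
contact_force: [1.3, 1.4, 5.3]
opening: 0.0449
grip_force: 3.1
t 4.8167 bay mm -103.2 40.5 z 27.5 yaw [-180.    -0.   164.6] F bay [0.9 1.7 5.3] 0.04491345022146645 [-0.13  0.73  0.09  1.94 -0.12  0.48  1.35]
flap 30 529 max z 81.3 slope atan -0.567
flap 2 46 max z 81.1 slope atan -0.47
```

```bash
python3 -m creep '[[[-0.0073,0,0,0,0,0],[-0.0073,0,0,0,0,0],[-0.0073,0,0,0,0,0],[-0.0073,0,0,0,0,0],[-0.0073,0,0,0,0,0],[-0.0073,0,0,0,0,0],[-0.0073,0,0,0,0,0],[0,0,0,0,0,0],[0,0,-0.0011,0,-3.5,0],[0,0,-0.0005,0,-3.5,0],[0,0,0,0,0,0]]]'
python3 - <<'E'
from st import *
st();p=flap()
E
```

```text
time_s: 5.78
eef_pos: [0.5944, -0.0354, 0.0293]
tcp_rot: [3.142, 0.126, 2.873]
contact_force: [2.7, 1.2, 5.0]
opening: 0.0454
grip_force: 2.8
t 5.7833 bay mm -53.7 40.7 z 29.3 yaw [180.     7.21 164.63] F bay [2.3 1.9 5. ] 0.04536711773618118 [-0.15  0.74  0.12  1.92 -0.11  0.37  1.34]
flap 30 522 max z 78.5 slope atan -0.467
flap 2 59 max z 77.5 slope atan 0.618
```

```bash
python3 -m creep '[[[0.0002,0,0.002,0,0,0],[-0.006,0,0.0007,0,0,0],[-0.006,0,0.0007,0,0,0],[-0.006,0,0.0007,0,0,0],[0,0,0,0,-3.3,0],[0,0,0,0,-3.3,0],[0,0,0,0,-3.3,0],[0,0,0,0,0,0]]]'
python3 - <<'E'
from st import *
st();p=flap();cv2.imwrite("pics/t2.png",cv2.resize(p[160:310,240:360],None,fx=4.4,fy=4,interpolation=cv2.INTER_CUBIC)[:,:,::-1])
E
```

```text
time_s: 6.5
eef_pos: [0.612, -0.0421, 0.0278]
tcp_rot: [-3.133, 0.255, 2.874]
contact_force: [-1.0, 3.8, 5.7]
opening: 0.0449
grip_force: 3.2
t 6.5 bay mm -34.9 38.9 z 27.8 yaw [-179.5    14.62  164.66] F bay [-2.   3.4  5.7] 0.044939841845931534 [-0.16  0.74  0.11  1.98  0.09  0.2   1.13]
flap 30 560 max z 84.8 slope atan -0.351
flap 2 74 max z 83.2 slope atan -0.246
```

View pics/t2.png

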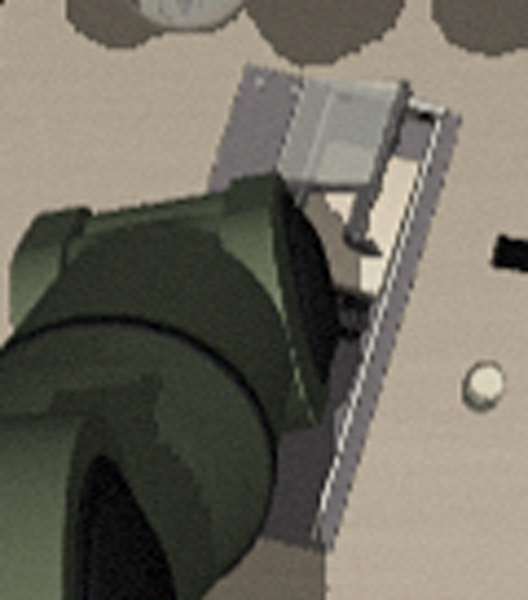

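The top view shows the flap up and the box passing under the lip, with its rear end at about crop (375,290). The knuckle at (350,310) is still clear behind the lip at (365,245). I'll continue in small steps.

```bash
python3 -m creep '[[[-0.0045,0.001,0.0009,-0.25,0,0],[-0.0045,0.0006,0.0009,-0.25,0,0],[-0.0045,0,0.0009,0,0,0],[0,0,0,0,-2.5,0],[0,0,0,0,-2.0,0],[0,0,0,0,0,0]]]'
python3 - <<'E'
from st import *
st();p=flap();cv2.imwrite("pics/t3.png",cv2.resize(p[185:265,290:365],None,fx=7,fy=7,interpolation=cv2.INTER_CUBIC)[:,:,::-1])
E
```

```text
time_s: 7.05
eef_pos: [0.6258, -0.0468, 0.0285]
tcp_rot: [-3.135, 0.297, 2.873]
contact_force: [1.8, 3.7, 5.9]
opening: 0.045
grip_force: 3.3
t 7.05 bay mm -20.4 38.1 z 28.5 yaw [-179.61   17.02  164.61] F bay [0.7 4.1 5.9] 0.04501605953630309 [-0.11  0.74  0.05  1.97  0.45  0.17  0.79]
flap 30 562 max z 82.8 slope atan -0.336
flap 2 76 max z 83.3 slope atan -0.448
```

View pics/t3.png

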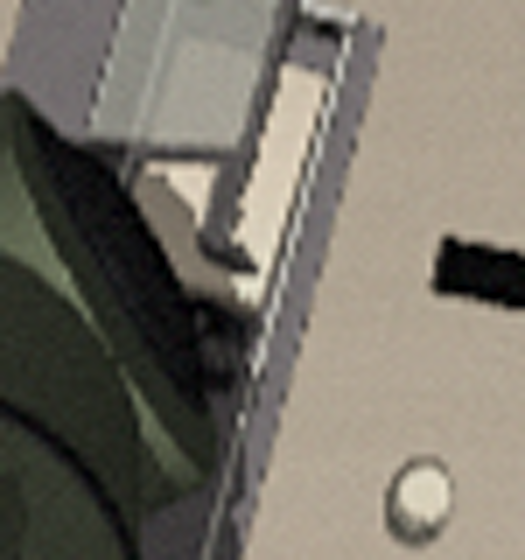

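The box's rear corner is at about crop (245,305), its front edge at (300,65), and the lip at (225,250). The knuckle at (210,320) is still about 20 mm behind the lip.

Run:
```python
from st import *
q=np.array([(283,62),(327,75),(255,308)])/7+[290,185]-.43
P=onplane("top",q,.035);print(((P[:,:2]-O)@u*1e3).round(1),((P[:,:2]-O)@v*1e3).round(1))
```

```text
[ 81.1  80.5 -10.4] [-13.3 -30.1 -26.9]
```

```bash
python3 -m creep '[[[-0.0029,0.0005,0.0009,0,0,0],[-0.0029,0.0005,0.0009,0,0,0],[-0.0029,0.0005,0.0009,0,0,0],[0,0,0,0,0,0]]]'
python3 - <<'E'
from st import *
st();p=flap();cv2.imwrite("pics/t4.png",cv2.resize(p[185:265,290:365],None,fx=7,fy=7,interpolation=cv2.INTER_CUBIC)[:,:,::-1])
E
```

```text
time_s: 7.43
eef_pos: [0.6344, -0.0483, 0.0281]
tcp_rot: [-3.134, 0.294, 2.872]
contact_force: [-2.4, 2.1, 5.8]
opening: 0.045
grip_force: 3.4
t 7.4333 bay mm -11.6 39.0 z 28.1 yaw [-179.58   16.86  164.55] F bay [-2.8  1.4  5.8] 0.04496640465312665 [-0.1   0.75  0.04  1.94  0.43  0.19  0.82]
flap 30 577 max z 83.8 slope atan -0.264
flap 2 54 max z 83.8 slope atan -0.315
```

```bash
python3 -m creep '[[[-0.0024,0.0003,0.0007,0,0,0],[-0.0024,0.0003,0.0007,0,0,0],[-0.0018,0,0.0006,0,0,0],[0,0,0,0,0,0],[0,0,0,0,0,0]]]'
python3 - <<'E'
from st import *
st();p=flap();cv2.imwrite("pics/t5.png",cv2.resize(p[185:265,290:365],None,fx=7,fy=7,interpolation=cv2.INTER_CUBIC)[:,:,::-1])
E
```

```text
time_s: 7.9
eef_pos: [0.641, -0.0495, 0.0281]
tcp_rot: [-3.134, 0.294, 2.872]
contact_force: [-3.0, 2.1, 6.6]
opening: 0.0449
grip_force: 3.3
t 7.9 bay mm -5.0 39.6 z 28.1 yaw [-179.58   16.86  164.55] F bay [-3.4  1.2  6.6] 0.04487817983206106 [-0.09  0.75  0.03  1.93  0.43  0.2   0.82]
flap 30 558 max z 83.1 slope atan -0.307
flap 2 58 max z 82.4 slope atan 0.327
```

View pics/t5.png

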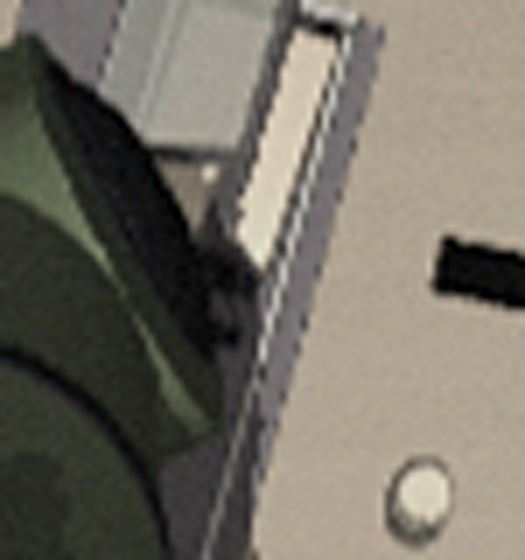

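The box's front edge is now at about crop (300,27), close to the stop, and its rear corner is at (262,270) beside the lip.

Run:
```python
from st import *
q=np.array([(298,25),(340,37),(262,270)])/7+[290,185]-.43
P=onplane("top",q,.035);print(((P[:,:2]-O)@u*1e3).round(1),((P[:,:2]-O)@v*1e3).round(1))
```

```text
[96.1 95.6  3.8] [-15.1 -31.  -25.8]
```

```bash
python3 -m creep '[[[-0.001,0,0.0003,0,0,0],[-0.001,0,0.0003,0,0,0],[0,0,0,0,0,0]]]'; python3 st.py
```

```text
time_s: 8.2
eef_pos: [0.6422, -0.0498, 0.0278]
tcp_rot: [-3.134, 0.293, 2.872]
contact_force: [-8.7, 4.8, 9.0]
opening: 0.0451
grip_force: 4.8
t 8.2 bay mm -3.7 39.6 z 27.8 yaw [-179.56   16.77  164.56] F bay [-9.7  2.3  9. ] 0.04512059797075528 [-0.08  0.75  0.02  1.92  0.43  0.21  0.83]
```

```bash
python3 -m creep '[[[0.0048,0,-0.0014,0,0,0],[0.0048,0,-0.0014,0,0,0],[0.0057,0,-0.0017,0,4,0],[0.0057,0,-0.0013,0,4,0],[0.0057,0,-0.001,0,4,0],[0.006,0,-0.0005,0,4,0],[0.006,0,0,0,0,0],[0.006,0,0,0,0,0],[0,0,0,0,0,0]]]'
python3 - <<'E'
from st import *
st();p=flap();cv2.imwrite("pics/t6.png",cv2.resize(p[185:265,290:365],None,fx=7,fy=7,interpolation=cv2.INTER_CUBIC)[:,:,::-1])
E
```

```text
time_s: 8.95
eef_pos: [0.5995, -0.0383, 0.0282]
tcp_rot: [-3.135, 0.017, 2.869]
contact_force: [1.8, -0.1, 7.5]
opening: 0.0452
grip_force: 3.2
t 8.95 bay mm -48.0 39.3 z 28.2 yaw [-179.62    0.95  164.38] F bay [1.7 0.4 7.5] 0.045227472460110295 [ 0.12  0.78 -0.24  1.8   0.32  0.59  0.98]
flap 30 253 max z 82.1 slope atan 0.245
flap 2 1 max z 80.7 slope atan 0
```

View pics/t6.png

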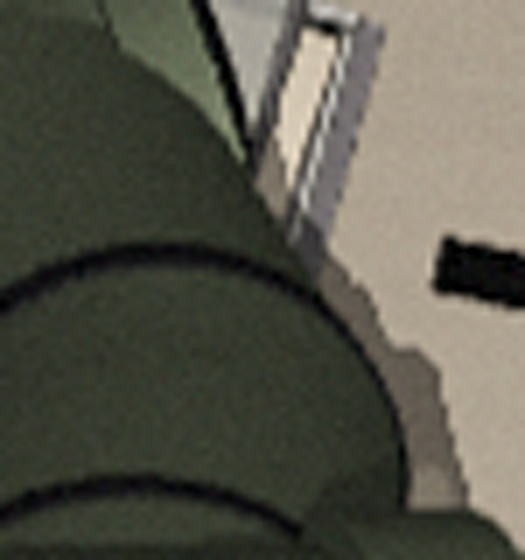

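The arm hides the lip in this picture, but the box's front edge at about crop (305,25) has stayed where it was pushed. I'll raise slowly so the flap closes.

```bash
python3 -m creep '[[[0,0,-0.004,0,0,0],[0,0,-0.004,0,0,0],[0,0,-0.004,0,0,0],[0,0,-0.004,0,0,0],[0,0,-0.005,0,0,0],[0,0,-0.01,0,0,0],[0.01,0,-0.02,0,0,0],[0.02,0,-0.03,0,0,0],[0.03,0,-0.03,0,0,0],[0.03,0,-0.03,0,0,0],[0.03,0,-0.03,0,0,0],[0,0,0,0,0,0]]]'
python3 - <<'E'
from st import *
st();p=flap();cv2.imwrite("pics/t7.png",cv2.resize(p[160:310,240:380],None,fx=4,fy=4,interpolation=cv2.INTER_CUBIC)[:,:,::-1])
E
```

```text
time_s: 10.0
eef_pos: [0.4804, -0.0028, 0.2003]
tcp_rot: [-3.135, 0.019, 2.872]
contact_force: [3.4, -0.5, 1.8]
opening: 0.0453
grip_force: 0.0
t 10.0 bay mm -172.2 41.7 z 200.3 yaw [-179.63    1.1   164.54] F bay [3.4 0.4 1.8] 0.045278676890349104 [ 0.15  0.36 -0.35  2.01  0.19  0.78  0.99]
flap 30 781 max z 46.7 slope atan -0.006
flap 2 79 max z 46.3 slope atan -0.064
```

View pics/t7.png

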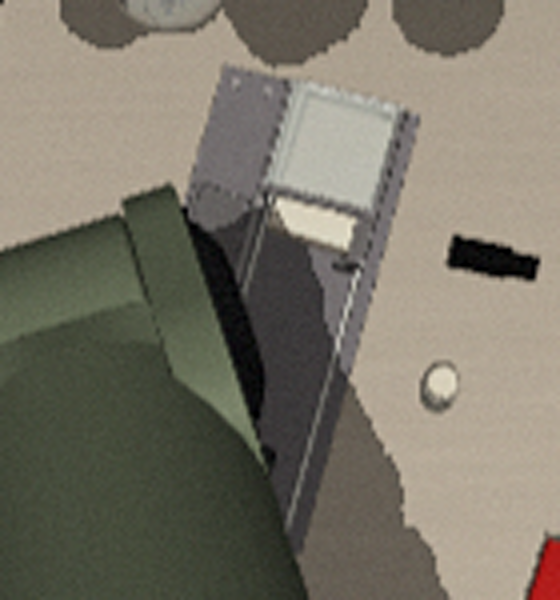

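The flap is down, the box's trailing edge at about (280,228)–(350,250) lies behind the lip at (345,265), and the bystanders in view haven't moved. I'll do a last numeric check against the starting picture.

Run:
```python
from st import *
import st
q=np.array([(281,229),(350,252)])/4+[240,160]-.4
P=onplane("top",q,.035);print("trail",((P[:,:2]-O)@u*1e3).round(1),((P[:,:2]-O)@v*1e3).round(1))
f=np.load("pics/top0.npz")
class F:
    def __getattr__(s,a): return getattr(b0,a)
    def grab_frame(s,n): return f["p"],f["d"]
b0=st.bot; st.bot=F(); flap(); st.bot=b0; flap(); print(np.abs(b0.get_obs()["joint_velocities"]).max())
```

```text
trail [8.4 5.2] [ 20.3 -25.7]
flap 30 774 max z 47.4 slope atan 0.002
flap 2 45 max z 45.5 slope atan -0.053
flap 30 778 max z 47.0 slope atan -0.008
flap 2 86 max z 46.3 slope atan -0.055
0.06516852439973864
```

```bash
python3 -m creep '[[[0,0,0,0,0,0],[0,0,0,0,0,0],[0,0,0,0,0,0]]]'; python3 -c "
from station import bot; print(bot.sign_off())"
```

```text
time_s: 10.35
eef_pos: [0.4831, -0.0044, 0.1943]
tcp_rot: [-3.135, 0.013, 2.87]
contact_force: [0.1, -0.1, -0.6]
opening: 0.0446
grip_force: 0.0
the job is handed in; nothing more can be done
None
```

I pushed the kit box under the held-open flap and handed the job in at about 10.4 s; the sign-off gave no verdict. In the last picture the box's centre measures about 51 mm past the lip, the flap reads the same as when it was shut at the start, and the robot is clear. Near the end of the push the force rose to about 10 N: either the box met the back stop or the gripper touched the raised lip.

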